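Take the filler cap off the gearbox

ROBOT

A 6-joint arm with a two-finger parallel gripper is mounted at the origin on a cart in front of the work surface, level with it; the furniture and walls round the work are solid. World frame = base frame: x ahead of the robot, y to its left, z up, the work surface at z = 0. Lengths are in m, angles in rad, forces in N, time in s.
With the tool pointing down it reaches from about 0.25 to 0.725 m from the base axis. Payload 4 kg.
Tool frame: the origin (TCP) lies at the very end of the fingers, on their centre line; the grasp point (between the pads) lies 19 mm behind it; z points along the fingers, y is the line along which they close (so a half turn about z gives the same grasp; the last joint's range is limited). The gripper opens to 85 mm and grips with 20 to 120 N. Pads are 22 mm wide; open, the fingers measure 114 mm over their backs; the gripper's body (76 mm by 85 mm) begins 54 mm behind the grasp point. The pads swing forward as they close: fully open they stand 13 mm farther back than shut.
Start: joints at [1.139, 0.241, 0.005, 1.335, 0, 1.571], TCP at [0.209, 0.454, 0.209] pointing down, gripper open.
Joint ranges: [-2.72, 2.72], [-1.05, 1.87], [-1.09, 1.28], [-1.99, 2.15], [-1.42, 1.44], [-3.14, 3.14]. Speed limits (rad/s): [2.79, 2.79, 3.14, 3.14, 3.14, 3.14].

INTERFACE

Orientations are given as a unit quaternion [x, y, z, w].
In Python, from workcell import bot, vision, workorder gives the robot as it stands.
- The arm moves only by the shell command python3 -m creep 'ROWS' [OPENING]. ROWS is JSON, a list of rows, each a list of 2 entries, a list of its own where there are three numbers: the shift along the tool's x, y, z in mm, then the turn, a rotation vector about the tool's x, y, z in rad. In form: [[[dx, dy, dz], [wx, wy, wz]], ...]. A call has 1 to 12 rows; each row shifts and turns the commanded pose from where the row before left it, along the tool's axes as they then stand; what a row does not reach is not made up. A row lasts 1/8 s, in which the tool goes at most 62.5 mm and 10.7 degrees, less where a joint would pass 70% of its speed; a pose out of reach is approached as far as the arm can. A call is refused whole if a number of a shift passes 62.5 or a number of a turn 0.188, either way. A call with a gripper value outside its range is refused whole. OPENING is the finger opening in mm, from 0 to 85.4, set as the call begins (- or left out, the last holds). The fingers move at their own pace and stop on an object; the grip force is fixed at half the most. Time passes only in rows, so rows that do not move let the fingers close. It gives the time, the measured TCP pose, the force, the opening and the grip force at its end, in the units of the state.
- bot.get_obs(): the state, without advancing time (a new reading comes with each control period).
- vision.camera(name): name is "scene" or "side" or "wrist"; returns a dict with "image" (480x640x3 uint8, blue, green, red), "z_map" (480x640 float32, m along the optical axis (not along the pixel's ray), 0 where there is no reading), "K" (3x3 intrinsics, pixels), "rvec" (rotation vector, rad) and "tvec" (3), from world to camera coordinates, as OpenCV has them; the wrist camera has in their place "tool_from_camera" (4x4, takes a point from camera to tool coordinates, whose origin is the TCP and whose axes are the flange's). Camera axes: x right, y down, z forward; pixel columns grow to the right and rows downward; lengths in m; the calibration is good to about 2 mm. A picture is of the moment at which its call begins: read the wrist's pose just before it.
- workorder.job_done(): hands the job in; it is judged then, once.
Trained networks look in a picture, given as the dict that the camera call returned (one of the last four; its "shot" number tells which), for a name from the list of things; names that differ only in an ending like _2 or _b are one class to them, and where a whole thing is asked for, a point or a joint stands for the part that bears it (a point fixed in the world has none). Each returns a list of dicts, best first, with "score" (0 to 1); they miss things now and then, are a little off and sometimes report something else, mostly with a low value. They report only what shows in the picture. A call takes as long as a camera call.
- vision.spot_in(picture, query): "position" ([column, row] in pixels, amid what is visible of it).
- vision.place_of(picture, query): "position" ([column, row] in pixels: a listed point, or the origin of a listed thing).
The state is a dict: "clock": time; "joint_pos": joint angles; "joint_vel": joint speeds; "tau": joint torques, N m; "eef_pos": TCP position; "tool_rot": TCP orientation; "ft_force": force on the tool from outside, world axes, zero at the start; "ft_torque": the same for the moment, N m; "grip_width": finger opening in m; "grasp_force": force on a finger pad.
Only numpy, scipy, OpenCV 4.12 (cv2) and the standard library are available. Lean on these libraries where they do the work, as an engineer would, in place of code of your own. Each camera call takes 0.05 s, during which the arm holds its last target. There are 200 camera calls.

TASK

The oil in this gearbox is to be checked: unscrew the square-headed filler cap anticlockwise (it takes several part turns), lift it straight up off its neck, and set it down gently in the round parts dish, standing on its rim with the square head up. Leave the other tools where they lie.

Things in the scene. Friction and masses are not known exactly. Their poses are not given: they have to be found in the camera images.
- cap_head (a point): Dark steel screw cap on top of the grey gearbox, 59.5 mm high: round ribbed skirt 64 mm across, 31 mm high, and on it a square grip head 34 x 34 mm, 28 mm high. Point: centre of the head, 14 mm below its top, 45.5 mm above the cap's rim; x and y square to the head's flats, z up the cap's axis. Any two opposite flats can be gripped from above. Starts screwed right down, not jammed.
- cap: The cap (0.18 kg): origin at the centre of its rim (underside). Right-hand thread: anticlockwise from above it rises 21 mm per full turn (3.3 mm per rad; a hand gripping it rises along; play 1 mm each way) and is free after about 3.9 rad in all. Let go in between, it stays. Freed, it lifts off with little force (friction up to 10 N) and clears the neck when its rim is 25 mm above the flange.
- neck (a point): Filler neck on the gearbox: centre of the flange the cap's rim sits on, 112 mm above the plywood. The threaded neck is 52 mm across, 25 mm high; z is its axis. Foot plate 176 x 134 mm, centred 30 mm along +x of this point, casting 100 mm high; heavy, never moves. Brass breather 118 mm above the plywood, 70 mm along +x; shafts 55 mm above it stick out at +x and +y.
- dish_floor (a point): Round steel parts dish with a rubber foot, fast in its place: 160 mm across at the rim, 26 mm high, floor about 136 mm across. The point is the centre of its floor, 4 mm above the plywood riser that carries everything here (its top is 85 mm above the chest's top).
- wrench: Combination wrench 170 mm long, 28 mm wide, 6 mm thick, lying near the front edge; origin at the centre of its underside, its y runs along it. Not to be moved.
- driver: Screwdriver 200 mm long, 26 mm thick, lying between gearbox and dish; origin at the centre of its underside, its y runs along it. Not to be moved.
- extension: Steel socket extension bar 151 mm long, 16 mm thick, lying at the left edge; origin at the centre of its underside, its y runs along it. Not to be moved.

How it is judged:
On the way:
1. the cap has been unscrewed and lifted straight up clear of its neck (z of cap_head in the frame of neck above 0.072 m and horizontal distance between cap_head and neck below 0.03 m), for 0.1 s.
At the end, for the whole second after the job is handed in: The cap stands still in the dish on its rim, head up (within 0.15 rad of upright), its centre within 48 mm of the dish's centre and its head's centre less than 50 mm above the dish's floor (horizontal distance between cap_head and dish_floor below 0.048 m and z of cap_head in the frame of dish_floor below 0.05 m and angle between cap_head's own z axis and vertical below 0.15 rad and linear speed of cap below 0.02 m/s); the robot touches nothing.
It fails at once if a tool lying by was moved by more than 30 mm (distance of any of wrench, driver, extension from where it was at the start of the episode above 0.03 m).
It fails at once if the cap was dropped or slammed down: it moved faster than 0.7 m/s within 80 mm above the dish (horizontal distance between cap_head and dish_floor below 0.1 m and z of cap_head in the frame of dish_floor below 0.125 m and linear speed of cap above 0.7 m/s).
It also fails if it takes over 62 s, if anything falls off the work surface, if the arm or the gripper's body presses on something with over 40 N, if the wrist force passes 120 N, or if a joint passes its speed limit or range.

## Working session

There is one attempt and no reset: what is moved stays moved. The work goes in short steps, Python scripts to look and compute and a shell command to move; the robot and the scene stay as the last step left them, time stands still between calls to the robot, and variables do not carry over. Pictures are saved under pics/ and viewed, at most 10 in all, crops included, and the job is handed in when it is done.

```bash
mkdir -p pics; ls
cat > h.py <<'E'
import numpy as np, cv2
from scipy.spatial.transform import Rotation as R
from workcell import bot, vision, workorder
def cam(name):
    o=bot.get_obs(); p=vision.camera(name)
    if name=="wrist":
        T=np.eye(4);T[:3,:3]=R.from_quat(o["tool_rot"]).as_matrix();T[:3,3]=o["eef_pos"]
        p["W"]=T@np.array(p["tool_from_camera"])
    else:
        C=np.eye(4);C[:3,:3]=cv2.Rodrigues(np.array(p["rvec"],float))[0];C[:3,3]=np.ravel(p["tvec"]);p["W"]=np.linalg.inv(C)
    return p
def ray(p,uv):
    d=np.linalg.inv(p["K"])@np.array([uv[0],uv[1],1.]); return p["W"][:3,3],p["W"][:3,:3]@d
def at_z(p,uv,z):
    o,d=ray(p,uv); return o+d*(z-o[2])/d[2]
def at_depth(p,uv):
    u,v=int(round(uv[0])),int(round(uv[1])); w=p["z_map"][max(0,v-2):v+3,max(0,u-2):u+3]; w=w[w>0]
    o,d=ray(p,uv); return o+d*np.median(w) if len(w) else None
E
python3 - <<'E'
from h import *
np.set_printoptions(precision=4,suppress=True)
o=bot.get_obs(); print({k:np.round(v,4) for k,v in o.items()})
Z=dict(cap_head=.085+.112+.0455,neck=.197,dish_floor=.089,wrench=.085,driver=.085,extension=.085)
for n in("scene","side"):
    p=cam(n); cv2.imwrite(f"pics/{n}0.png",p["image"])
    for q in Z:
        for r in vision.place_of(p,q)[:2]: print(n,q,round(r["score"],2),np.round(r["position"]),at_z(p,r["position"],Z[q]),at_depth(p,r["position"]))
E
```

```text
pics
{'clock': np.float64(0.0), 'joint_pos': array([ 1.139 ,  0.2414,  0.0037,  1.3352, -0.    ,  1.5708]), 'joint_vel': array([ 0.0009, -0.001 , -0.0003, -0.0012, -0.0011, -0.    ]), 'tau': array([  0.0013, -37.2317,  25.2408,   0.017 ,   0.0002,  -0.    ]), 'eef_pos': array([0.209 , 0.4535, 0.2078]), 'tool_rot': array([ 0.2142,  0.9768, -0.001 , -0.0002]), 'ft_force': array([ 0.3163,  0.375 , -0.3457]), 'ft_torque': array([-0.0142, -0.0181, -0.0133]), 'grasp_force': np.float64(0.0), 'grip_width': np.float64(0.0854)}
scene cap_head 0.8 [294. 199.] [0.4814 0.0591 0.2425] [0.4724 0.0471 0.2523]
scene neck 0.84 [296. 216.] [0.4877 0.0644 0.197 ] [0.4669 0.0368 0.221 ]
scene dish_floor 0.8 [409. 316.] [ 0.5404 -0.207   0.089 ] [ 0.5418 -0.2059  0.0874]
scene wrench 0.73 [341. 361.] [ 0.3739 -0.2044  0.085 ] [ 0.3719 -0.2065  0.0882]
scene driver 0.68 [347. 294.] [ 0.4961 -0.0836  0.085 ] [ 0.4947 -0.0851  0.0869]
scene extension 0.73 [274. 223.] [0.5281 0.2036 0.085 ] [0.4491 0.088  0.1843]
scene extension 0.54 [341. 361.] [ 0.3731 -0.2052  0.085 ] [ 0.3716 -0.2069  0.0875]
side cap_head 0.7 [317. 268.] [0.4776 0.0632 0.2425] [0.4752 0.0769 0.2545]
side neck 0.91 [313. 289.] [0.483  0.0669 0.197 ] [0.478  0.0939 0.2231]
side dish_floor 0.55 [307. 239.] [ 0.5472 -0.2055  0.089 ] [ 0.5475 -0.2069  0.0879]
side wrench 0.71 [380. 249.] [ 0.3783 -0.2055  0.085 ] [ 0.3783 -0.2025  0.0873]
side extension 0.69 [270. 397.] [0.5266 0.2091 0.085 ] [0.5249 0.2138 0.0924]
```

View pics/scene0.png

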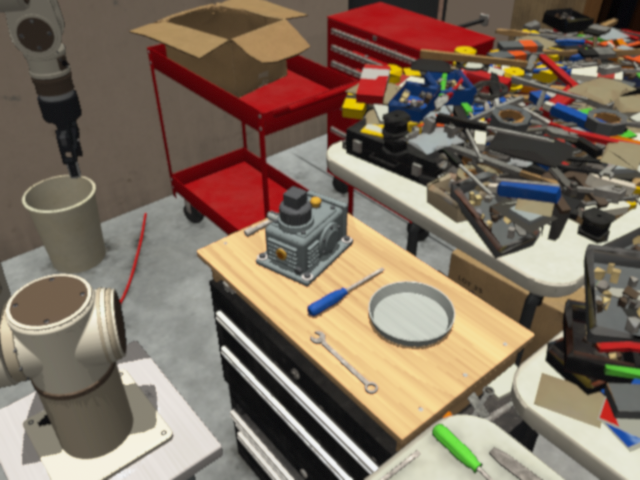

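View pics/side0.png

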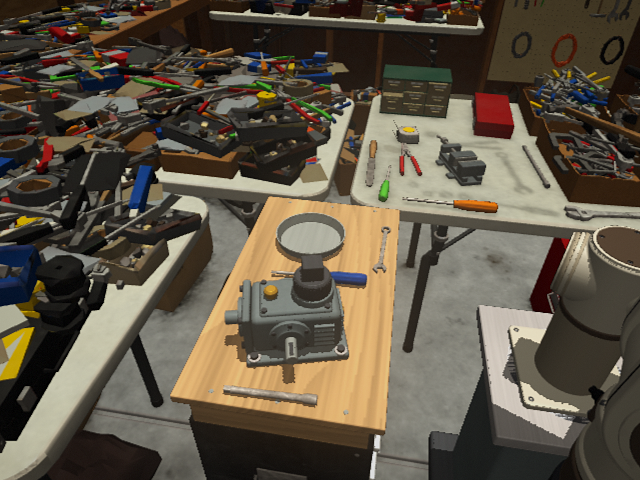

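The scene view shows the cap at (294,199) on the gearbox, the dish at (409,316), the driver at (347,294) between them, the wrench at (341,361), and the extension behind at (258,228). The side view agrees: cap at (317,268), dish at (310,239). The estimates place the cap near (0.482, 0.063) and the dish near (0.543, -0.206). I'm moving above the cap.

```bash
python3 -m creep '[[[0,0,-60],[0,0,0]],[[0,0,-60],[0,0,0]],[[-52,-30,-5],[0,0,0]],[[-52,-30,0],[0,0,0]],[[-52,-30,0],[0,0,0]],[[-52,-30,0],[0,0,0]],[[-52,-30,0],[0,0,0]],[[-52,-30,0],[0,0,0]],[[-50,-30,0],[0,0,0]],[[-50,-30,0],[0,0,0]],[[0,0,0],[0,0,0]],[[0,0,0],[0,0,0]]]'
python3 - <<'E'
from h import *
np.set_printoptions(precision=4,suppress=True)
o=bot.get_obs(); print(o["clock"],o["eef_pos"],o["tool_rot"],o["joint_pos"])
p=cam("wrist"); cv2.imwrite("pics/w1.png",p["image"]); print(p["W"])
for q,z in dict(cap_head=.2425,neck=.197).items():
    for r in vision.place_of(p,q)[:2]: print(q,round(r["score"],2),np.round(r["position"]),at_z(p,r["position"],z),at_depth(p,r["position"]))
E
```

```text
clock: 2.2
eef_pos: [0.4827, 0.0637, 0.3336]
tool_rot: [0.215, 0.977, 0.0, -0.0]
ft_force: [-0.3, 0.6, 0.9]
grip_width: 0.0851
grasp_force: 0.0
2.2 [0.4827 0.0637 0.3336] [ 0.2146  0.9767  0.0001 -0.0004] [0.1309 0.1989 0.2726 1.6451 0.0005 0.5635]
[[ 0.4194  0.8624  0.2835  0.4096]
 [ 0.9078 -0.3981 -0.132   0.0968]
 [-0.001   0.3127 -0.9498  0.4988]
 [ 0.      0.      0.      1.    ]]
```

View pics/w1.png

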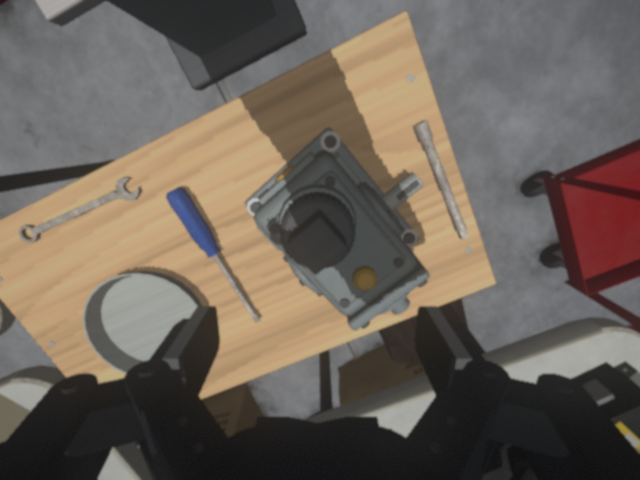

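The wrist view shows the cap head's top as a dark square about (318,240), with the brass breather at (364,279), the driver at (215,240) and the dish at (145,315). The networks miss the cap here, so I'll measure the head top from the depth map.

```bash
cat >> h.py <<'E'
def cloud(p):
    v,u=np.mgrid[0:480,0:640]; z=p["z_map"]; d=np.stack([u,v,np.ones_like(u)],-1)@np.linalg.inv(p["K"]).T*z[...,None]
    return d@p["W"][:3,:3].T+p["W"][:3,3]
def top(P,c,r,lo,hi):
    m=(np.hypot(P[...,0]-c[0],P[...,1]-c[1])<r)&(P[...,2]>lo)&(P[...,2]<hi); return P[m]
E
python3 - <<'E'
from h import *
np.set_printoptions(precision=4,suppress=True)
for n in("wrist","scene","side"):
    p=cam(n); P=cloud(p)
    if n=="wrist": np.save("w1.npy",P)
    A=top(P,(.483,.064),.045,.245,.27)
    if len(A)<10: print(n,len(A)); continue
    z=np.median(A[A[:,2]>np.percentile(A[:,2],60)][:,2]); T=A[abs(A[:,2]-z)<.004]
    r=cv2.minAreaRect((T[:,:2]*1000).astype(np.float32)); print(n,len(T),z,r,T.mean(0))
    if n!="scene":
        for lo,hi in((.22,.234),(.19,.212)):
            B=top(P,(.483,.064),.04,lo,hi); print(len(B),B.mean(0) if len(B) else 0)
        for r in vision.spot_in(p,"cap")[:1]: print(r)
E
```

```text
wrist 1921 0.2563191527204277 ((485.6342468261719, 61.348411560058594), (34.16896438598633, 34.00410842895508), 15.949738502502441) [0.4848 0.0618 0.2557]
2079 [0.4758 0.066  0.2274]
754 [0.4632 0.0717 0.1977]
{'position': [314.6, 232.1], 'score': 0.94}
scene 187 0.255876317826407 ((483.622802734375, 60.585975646972656), (36.48373794555664, 35.26752471923828), 13.810786247253418) [0.483  0.06   0.2551]
side 309 0.2567755966590858 ((486.0362548828125, 64.7069320678711), (33.87338638305664, 37.0086555480957), 16.06447982788086) [0.4859 0.0663 0.2561]
536 [0.4836 0.0785 0.2274]
496 [0.4815 0.0881 0.1996]
{'position': [312.2, 277.1], 'score': 0.82}
```

Head top is at z = 0.256, as expected, centred at about (0.485, 0.062), with its flats at 16°. I'll turn the tool 0.86 rad clockwise to line up with them, correct the centre and descend to TCP z = 0.231, just above the skirt.

```bash
python3 -m creep '[[[-3,-1,0],[0,0,0.172]],[[0,0,-0],[0,0,0.172]],[[0,0,0],[0,0,0.172]],[[0,0,0],[0,0,0.172]],[[0,0,0],[0,0,0.171]],[[0,0,0],[0,0,0]],[[0,0,30],[0,0,0]],[[0,0,30],[0,0,0]],[[0,0,30],[0,0,0]],[[0,0,12],[0,0,0]],[[0,0,0],[0,0,0]],[[0,0,0],[0,0,0]]]'
python3 - <<'E'
from h import *
o=bot.get_obs(); print(np.round(o["joint_pos"],3)); print(R.from_quat(o["tool_rot"]).as_matrix().round(3))
p=cam("wrist"); cv2.imwrite("pics/w2.png",p["image"])
E
```

```text
clock: 4.1
eef_pos: [0.4861, 0.0617, 0.233]
tool_rot: [0.601, 0.799, 0.001, 0.001]
ft_force: [0.9, -0.1, 0.5]
grip_width: 0.0854
grasp_force: 0.0
[0.126 0.21  0.028 1.387 0.    1.416]
[[-0.277  0.961  0.002]
 [ 0.961  0.277  0.   ]
 [-0.     0.002 -1.   ]]
```

View pics/w2.png

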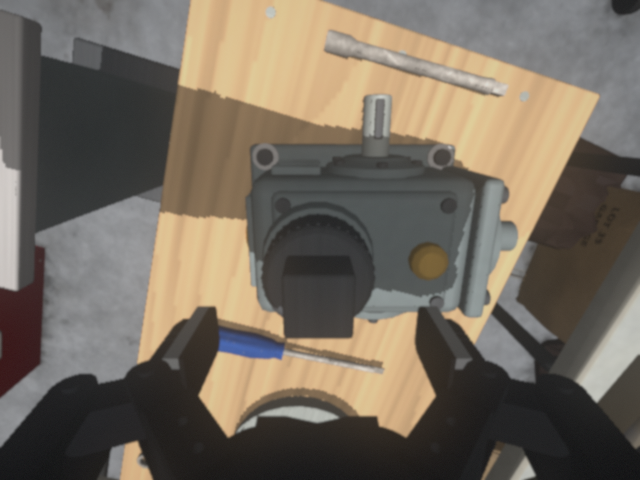

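The head (columns 284–354) sits square and midway between the fingers (217 and 417). Closing now.

```bash
python3 -m creep '[[[0,0,1],[0,0,0]],[[0,0,0],[0,0,0]],[[0,0,0],[0,0,0]],[[0,0,0],[0,0,0]],[[0,0,0],[0,0,0]],[[0,0,0],[0,0,0]],[[0,0,0],[0,0,0]],[[0,0,0],[0,0,0]]]' 10
```

```text
clock: 5.15
eef_pos: [0.4858, 0.0616, 0.2313]
tool_rot: [0.602, 0.799, 0.001, 0.001]
ft_force: [-0.1, -0.1, 5.6]
grip_width: 0.03
grasp_force: 59.6
```

Gripped at 59.6 N. First part turn, rising along with the thread (0.6 mm per 0.18 rad).

```bash
python3 -m creep '[[[0,0,-0.6],[0,0,-0.18]],[[0,0,-0.6],[0,0,-0.18]],[[0,0,-0.6],[0,0,-0.18]],[[0,0,-0.6],[0,0,-0.18]],[[0,0,-0.6],[0,0,-0.18]],[[0,0,-0.6],[0,0,-0.18]],[[0,0,0],[0,0,0]],[[0,0,0],[0,0,0]]]'
python3 - <<'E'
from h import *
o=bot.get_obs(); print(np.round(o["joint_pos"],3),np.round(o["ft_torque"],2))
p=cam("wrist"); cv2.imwrite("pics/w3.png",p["image"])
E
```

```text
clock: 6.15
eef_pos: [0.4853, 0.0616, 0.234]
tool_rot: [0.106, 0.994, -0.0, -0.0]
ft_force: [1.2, -0.5, 1.1]
grip_width: 0.0302
grasp_force: 59.2
[0.126 0.21  0.031 1.392 0.    0.339] [ 0.06 -0.31  0.03]
```

View pics/w3.png

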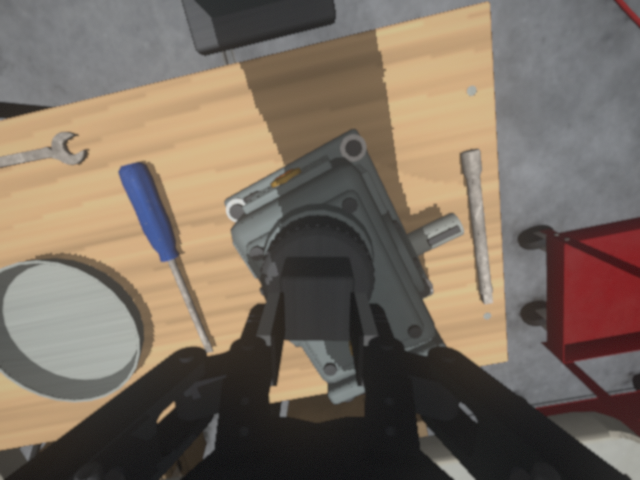

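The head has turned with the fingers (square at (318,300), still held flat). On with the turn.

```bash
python3 -m creep '[[[0,0,-0.6],[0,0,-0.18]],[[0,0,-0.6],[0,0,-0.18]],[[0,0,-0.6],[0,0,-0.18]],[[0,0,-0.6],[0,0,-0.18]],[[0,0,-0.6],[0,0,-0.18]],[[0,0,-0.6],[0,0,-0.18]],[[0,0,-0.6],[0,0,-0.18]],[[0,0,-0.6],[0,0,-0.18]],[[0,0,-0.6],[0,0,-0.18]],[[0,0,-0.6],[0,0,-0.18]],[[0,0,0],[0,0,0]]]'
python3 -m creep '[[[0,0,-0.6],[0,0,-0.18]],[[0,0,-0.6],[0,0,-0.18]],[[0,0,-0.6],[0,0,-0.18]],[[0,0,-0.6],[0,0,-0.18]],[[0,0,-0.6],[0,0,-0.18]],[[0,0,-0.6],[0,0,-0.18]],[[0,0,-0.6],[0,0,-0.1]],[[0,0,0],[0,0,0]],[[0,0,0],[0,0,0]]]'
python3 - <<'E'
from h import *
o=bot.get_obs(); print(np.round(o["joint_pos"],3),np.round(o["ft_torque"],2))
E
```

```text
clock: 7.58
eef_pos: [0.4853, 0.0616, 0.24]
tool_rot: [0.712, -0.702, -0.0, 0.0]
ft_force: [1.1, 1.0, -0.3]
grip_width: 0.0297
grasp_force: 59.3
clock: 8.7
eef_pos: [0.485, 0.0616, 0.2442]
tool_rot: [0.982, -0.187, -0.0, 0.0]
ft_force: [0.6, 1.0, 0.2]
grip_width: 0.0299
grasp_force: 59.4
[ 0.126  0.207  0.053  1.419  0.    -2.64 ] [ 0.2  -0.17  0.02]
```

4.06 rad turned in all, with low forces. I'll lift gently and check.

```bash
python3 -m creep '[[[0,0,-2],[0,0,0]],[[0,0,-3],[0,0,0]],[[0,0,-3],[0,0,0]],[[0,0,0],[0,0,0]]]'
```

```text
clock: 9.2
eef_pos: [0.4852, 0.0613, 0.2528]
tool_rot: [0.983, -0.185, 0.0, 0.0]
ft_force: [0.5, 0.3, -1.9]
grip_width: 0.0294
grasp_force: 59.9
```

It's free (-1.9 N is about the cap's weight). Lifting straight up clear of the neck.

```bash
python3 -m creep '[[[0,0,-8],[0,0,0]],[[0,0,-10],[0,0,0]],[[0,0,-10],[0,0,0]],[[0,0,-10],[0,0,0]],[[0,0,-10],[0,0,0]],[[0,0,0],[0,0,0]],[[0,0,0],[0,0,0]],[[0,0,0],[0,0,0]]]'
python3 - <<'E'
from h import *
np.set_printoptions(precision=4,suppress=True)
o=bot.get_obs(); M=R.from_quat(o["tool_rot"]).as_matrix(); print(M,o["joint_pos"])
for n in("scene","side"):
    p=cam(n)
    if n=="scene": cv2.imwrite("pics/s2.png",p["image"][100:420,160:560])
    for q in("cap_head","dish_floor"):
        for r in vision.place_of(p,q)[:1]: print(n,q,r["score"],at_z(p,r["position"],.3117 if q=="cap_head" else .089))
    P=cloud(p); A=top(P,(.543,-.206),.1,.104,.118); 
    (c,rad)=cv2.minEnclosingCircle((A[:,:2]*1000).astype(np.float32)); print("rim",len(A),c,rad,A[:,2].max())
E
```

```text
clock: 10.2
eef_pos: [0.485, 0.0615, 0.3]
tool_rot: [0.983, -0.185, -0.001, 0.0]
ft_force: [-0.2, 0.4, -1.7]
grip_width: 0.0299
grasp_force: 59.9
[[ 0.9315 -0.3638 -0.0012]
 [-0.3638 -0.9315 -0.0002]
 [-0.001   0.0006 -1.    ]] [ 0.1262  0.1998  0.1878  1.5599 -0.     -2.6431]
scene cap_head 0.87 [0.4785 0.0597 0.3117]
scene dish_floor 0.94 [ 0.5387 -0.2048  0.089 ]
rim 711 (540.3645629882812, -211.03668212890625) 81.93212127685547 0.11374038911357987
side cap_head 0.66 [0.489  0.085  0.3117]
side dish_floor 0.59 [ 0.5378 -0.2026  0.089 ]
rim 271 (540.5510864257812, -208.49378967285156) 81.3069839477539 0.11483667915588969
```

View pics/s2.png

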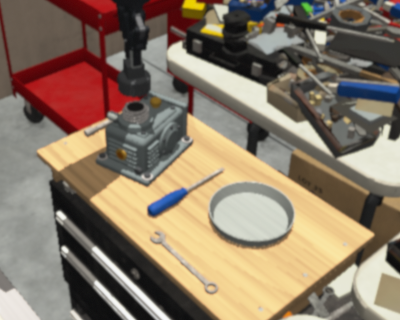

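The cap hangs in the gripper above the now bare neck (at about (133,78) in the crop), and the dish is at about (250,213) there. Its rim fit gives centre (0.541, -0.207) and radius 81 mm, which fits the dish's size. I'll turn back 0.9 rad for joint room, then carry it over.

```bash
python3 -m creep '[[[0,0,0],[0,0,0.18]],[[0,0,0],[0,0,0.18]],[[0,0,0],[0,0,0.18]],[[0,0,0],[0,0,0.18]],[[0,0,0],[0,0,0.18]],[[0,0,0],[0,0,0]]]'
python3 -m creep '[[[20,2,0],[0,0,0]],[[34,3,0],[0,0,0]],[[34,3,0],[0,0,0]],[[34,3,0],[0,0,0]],[[34,3,0],[0,0,0]],[[34,3,0],[0,0,0]],[[34,3,0],[0,0,0]],[[30,3,0],[0,0,0]],[[20,2,0],[0,0,0]],[[0,0,0],[0,0,0]],[[0,0,0],[0,0,0]]]'
python3 - <<'E'
from h import *
np.set_printoptions(precision=4,suppress=True)
o=bot.get_obs(); print(R.from_quat(o["tool_rot"]).as_matrix(),o["joint_pos"])
p=cam("side"); cv2.imwrite("pics/side3.png",p["image"][120:440,160:480])
P=cloud(p)
A=top(P,o["eef_pos"][:2],.05,.2,.32); print(A[:,2].min(), A[A[:,2]<np.percentile(A[:,2],30)].mean(0))
for r in vision.place_of(p,"cap")[:1]: print(r["score"],at_z(p,r["position"],.2657))
E
```

```text
clock: 11.25
eef_pos: [0.4853, 0.0615, 0.3005]
tool_rot: [0.805, -0.593, -0.0, 0.0]
ft_force: [-0.7, -0.5, -2.9]
grip_width: 0.0299
grasp_force: 59.9
clock: 12.62
eef_pos: [0.5419, -0.207, 0.3005]
tool_rot: [0.805, -0.594, -0.0, -0.0]
ft_force: [-0.0, 0.4, -1.7]
grip_width: 0.0293
grasp_force: 59.9
[[ 0.2952 -0.9554 -0.0003]
 [-0.9554 -0.2952  0.0007]
 [-0.0008  0.0001 -1.    ]] [-0.3652  0.3956  0.4573  1.633   0.0006 -2.2357]
0.26693111702564304 [ 0.5374 -0.1817  0.2755]
0.72 [ 0.547  -0.2785  0.2657]
```

View pics/side3.png

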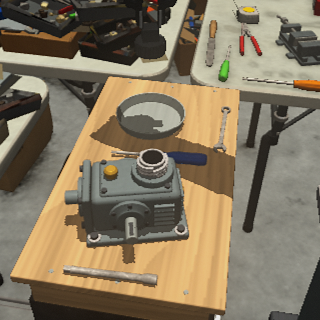

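The gripper with the cap is over the dish (its shadow lies in the dish at (150,122)). The cap's lowest seen point, z = 0.267, matches the expected rim height of 0.266. Lowering, with slow rows near the floor.

```bash
python3 -m creep '[[[0,0,15],[0,0,0]],[[0,0,25],[0,0,0]],[[0,0,30],[0,0,0]],[[0,0,30],[0,0,0]],[[0,0,25],[0,0,0]],[[0,0,20],[0,0,0]],[[0,0,15],[0,0,0]],[[0,0,8],[0,0,0]],[[0,0,0],[0,0,0]],[[0,0,0],[0,0,0]]]'
python3 -m creep '[[[0,0,2],[0,0,0]],[[0,0,2],[0,0,0]],[[0,0,2],[0,0,0]],[[0,0,1],[0,0,0]],[[0,0,0],[0,0,0]],[[0,0,0],[0,0,0]]]'
```

```text
clock: 13.98
eef_pos: [0.5426, -0.2079, 0.1334]
tool_rot: [0.804, -0.594, 0.001, -0.0]
ft_force: [0.4, 0.2, -2.0]
grip_width: 0.0299
grasp_force: 59.9
clock: 14.72
eef_pos: [0.542, -0.2077, 0.1255]
tool_rot: [0.804, -0.594, 0.0, 0.0]
ft_force: [-0.6, -0.1, -3.6]
grip_width: 0.0299
grasp_force: 59.9
```

```bash
python3 -m creep '[[[0,0,1],[0,0,0]],[[0,0,1],[0,0,0]],[[0,0,0],[0,0,0]],[[0,0,0],[0,0,0]]]'
```

```text
clock: 15.22
eef_pos: [0.542, -0.2077, 0.1236]
tool_rot: [0.804, -0.594, 0.0, 0.0]
ft_force: [-0.4, -0.0, -1.4]
grip_width: 0.03
grasp_force: 60.2
```

```bash
python3 -m creep '[[[0,0,1],[0,0,0]],[[0,0,0],[0,0,0]],[[0,0,0],[0,0,0]]]'
```

```text
clock: 15.6
eef_pos: [0.542, -0.2078, 0.1234]
tool_rot: [0.804, -0.594, 0.0, 0.0]
ft_force: [-3.6, 0.9, 5.6]
grip_width: 0.0295
grasp_force: 62.1
```

Contact (the vertical force went from -1.4 to +5.6 N, at the expected height). Releasing, then going straight up.

```bash
python3 -m creep '[[[0,0,0],[0,0,0]],[[0,0,0],[0,0,0]],[[0,0,0],[0,0,0]],[[0,0,0],[0,0,0]],[[0,0,0],[0,0,0]],[[0,0,0],[0,0,0]]]' 80
python3 -m creep '[[[0,0,-10],[0,0,0]],[[0,0,-20],[0,0,0]],[[0,0,-30],[0,0,0]],[[0,0,-40],[0,0,0]],[[0,0,-40],[0,0,0]],[[0,0,-40],[0,0,0]],[[0,0,0],[0,0,0]],[[0,0,0],[0,0,0]]]'
python3 - <<'E'
from h import *
np.set_printoptions(precision=4,suppress=True)
p=cam("wrist"); cv2.imwrite("pics/w4.png",p["image"])
P=cloud(p); A=top(P,(.542,-.208),.06,.125,.17); z=np.percentile(A[:,2],80); T=A[abs(A[:,2]-z)<.004]; print(z,T.mean(0),T[:,2].std(),cv2.minAreaRect((T[:,:2]*1000).astype(np.float32)))
E
```

```text
clock: 16.35
eef_pos: [0.542, -0.2077, 0.1225]
tool_rot: [0.804, -0.594, 0.0, 0.0]
ft_force: [-0.9, -0.1, 0.6]
grip_width: 0.08
grasp_force: 0.0
clock: 17.35
eef_pos: [0.5419, -0.2077, 0.3026]
tool_rot: [0.804, -0.594, 0.0, -0.0]
ft_force: [-0.1, 0.1, -0.0]
grip_width: 0.0801
grasp_force: 0.0
0.1483710728533224 [ 0.5424 -0.2103  0.1477] 0.0008328725089438414 ((542.2964477539062, -209.88238525390625), (33.940860748291016, 33.75087356567383), 17.555994033813477)
```

View pics/w4.png

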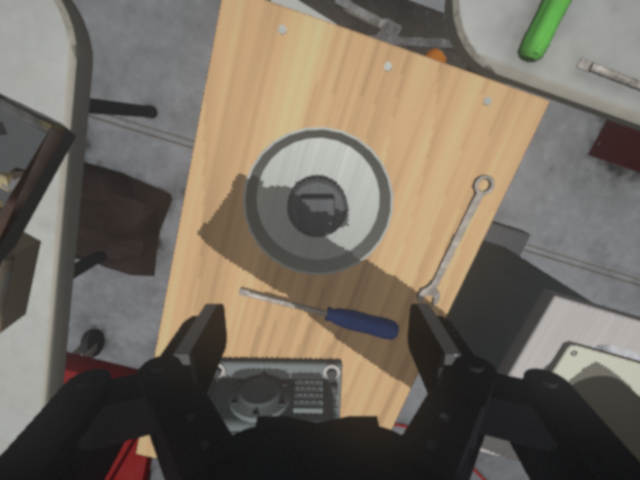

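The cap stands upright in the middle of the dish at (318,206). Its head top is level at z = 0.148, which is the floor plus 59.5 mm. The tools lie undisturbed and the gripper is clear. Handing in.

```bash
python3 -c "
from workcell import workorder
print(workorder.job_done())"
```

```text
the job is handed in; nothing more can be done
None
```

The filler cap was unscrewed (4.06 rad in one grip), lifted straight up off its neck and stood head up in the middle of the dish; I handed the job in at about 17.4 s, but the hand-in returned no verdict.

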